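# Slide the amplifier board into its notches and bolt it

## Robot

A 6-joint arm with a two-finger parallel gripper is mounted at the origin on the work surface. World frame = base frame: x ahead of the robot, y to its left, z up, the work surface at z = 0. Lengths are in m, angles in rad, forces in N, time in s.
With the tool pointing down it reaches from about 0.3 to 0.775 m from the base axis. Payload 14.6 kg.
Tool frame: the origin (TCP) lies between the finger pads; the fingertips stand 22 mm ahead of it and the grasp point (between the pads) lies 3 mm ahead of it (tip_reach is the distance from the TCP to the fingertips, in m); z points along the fingers, y is the direction in which the jaws open and shut (so a half turn about z gives the same grasp; the last joint's range is limited). The gripper opens to 85 mm and grips with 20 to 120 N. Pads are 22 mm wide; open, the fingers measure 114 mm over their backs; the gripper's body (76 mm by 85 mm) begins 54 mm behind the grasp point. The pads swing forward as they close: fully open they stand 13 mm farther back than shut.
Start: joints at [-1.295, 0.3, 1.521, -0, 1.321, -0.067], TCP at [0.185, -0.518, 0.253] pointing down, gripper open.
Joint ranges: [-3.03, 3.03], [-0.79, 2.21], [0.23, 2.52], [-1.04, 4.18], [0, 3.07], [-2.55, 2.55]. Speed limits (rad/s): [2.22, 2.22, 2.57, 3.14, 3.14, 3.14].

## Interface

Orientations are given as a 3x3 rotation matrix whose columns are the frame's x, y, z axes.
In Python, from station import * gives the robot as it stands.
- The arm moves only by the tool step_arm, never from a script. Its argument "deltas" is a list of rows, each an object of numbers: "tx", "ty", "tz": the shift along the tool's x, y, z in m; "ax", "ay", "az": the turn, a rotation vector about the tool's x, y, z in degrees. A call has 1 to 10 rows; each row is the pose to reach, as a shift and turn from the pose commanded when the call began, along the tool's axes at that moment; what a row does not reach only later rows make up. A row lasts 1/12 s, in which the tool goes at most 41.7 mm and 7.16 degrees, less where a joint would pass 70% of its speed; a pose out of reach is approached as far as the arm can. A call with a gripper value outside its range is refused whole. "grip" is the opening, from 0 (shut) to 1 (fully open), set as the call begins (left out, the last holds). The fingers move at their own pace and stop on an object; "newtons" is the grip in N (left out, the last holds). Time passes only in rows, so rows that repeat a pose let the fingers close. It gives the time, the measured TCP pose, the force and the opening at its end, in the units of the state.
- get_state(): the state, without advancing time (a new reading comes with each control period).
- read_camera(name): name is "scene" or "top" or "wrist"; returns a dict with "pixels" (400x640x3 uint8, blue, green, red), "fovy" (degrees; the focal length in pixels is half the picture's height over the tangent of half this angle, whatever the lens; pixels are square), "cx", "cy" (the principal point, pixels), "dist_coeffs" ([k1, k2, p1, p2, k3] as OpenCV has them; the pictures are not rectified), "rvec" (rotation vector, rad) and "tvec" (3), from world to camera coordinates, as OpenCV has them. Camera axes: x right, y down, z forward; pixel columns grow to the right and rows downward; lengths in m; the calibration is good to about 2 mm. A picture is of the moment at which its call begins. There is no depth.
- finish_job(): hands the job in, once; it reports no verdict.
Trained networks look in the newest picture that a camera, given by its name, has taken for a name from the list of things; names that differ only in an ending like _2 or _b are one class to them, and where a whole thing is asked for, a point or a joint stands for the part that bears it (a point fixed in the world has none). Each returns a list of dicts, best first, with "p" (0 to 1); they miss things now and then, are a little off and sometimes report something else, mostly with a low value. They report only what shows in the picture. A call takes as long as a camera call. They do not tell look-alikes from the thing itself.
- masks_of(query, camera): "mask" (400x640 bool, what is visible of it) and "at" ([column, row] as shares, 0 to 1, of the picture: columns of its width, rows of its height, amid what is visible of it).
- place_of(query, camera): "at" ([column, row] as shares, 0 to 1, of the picture: columns of its width, rows of its height: a listed point, or the origin of a listed thing).
The state is a dict: "time_s": time; "joint_pos": joint angles; "joint_velocities": joint speeds; "effort": joint torques, N m; "ee_pos": TCP position; "ee_rot": TCP orientation; "wrist_force": force on the tool from outside, world axes, zero at the start; "wrist_torque": the same for the moment, N m; "width": finger opening in m.
Only numpy, scipy, OpenCV 4.12 (cv2) and the standard library are available. Lean on these libraries where they do the work, as an engineer would, in place of code of your own. Each camera call takes 0.05 s, during which the arm holds its last target. There are 200 camera calls.

## Task

Push the green amplifier board along the two black rails of the open chassis, towards the end plate, until you feel it drop into its locating notches and it sits level. Then push the red-knobbed locking bolt fully home over the edge of the board. Only push: do not lift or tip the board, push the bolt only after the board has dropped, and leave the other things on the bench where they are.

Things in the scene. Friction and masses are not known exactly. Their poses are not given: they have to be found in the camera images.
- chassis: Fixed open aluminium chassis, 150 x 315 mm (y); origin under its centre, on the bench. The board is pushed to its +y. Two black rails along y, tops 30 high, at |x| = 36 to 64; the channel between (floor 6 high) fits a fingertip. Guides outside, inner faces |x| = 66, top 46, y = -155 to 90. The -y end is open; end plate, top 51, at y = 147. Rail notches 6 deep, 4 longer than the feet.
- seat (a point): Point on the chassis where the board's origin lies when it is in its notches: chassis x = 0, y = 60 mm, 24 mm above the bench. While the board slides on the rails its origin is 6 mm higher. Axes as the chassis.
- board: Loose green board, about 0.55 kg, plate 128 x 120 (y) x 6 mm on four brass feet 8 high, carrying a finned heat sink (top at 38), a yellow block and two blue cylinders. Origin at the centre, level with the underside of the feet; y along the rails, towards the notches. Starts 60 to 140 short of the seat; a few newtons slide it. All four feet drop at once.
- push_face (a point): Face to push on, in chassis +y: centre of the rear (-y) side of the upright aluminium panel on the board's rear edge, 92 mm wide, 22 mm high (11 above and below this point). At board x = 0, y = -60, z = 19: 49 above the bench while sliding, 43 when seated. Push low on it, near its middle.
- bolt (a joint): Locking bolt: flat steel bar on a grey block at the chassis's -x side (chassis y = 105 mm), sliding in chassis +x. 0 = drawn back, 0.036 = fully home against its stop, tongue 24 mm over the seated board. Plain friction, about 2.5 N; stays where it is left. A board that has not dropped blocks it. Starts at 0 to 0.006.
- bolt_knob (a point): Centre of the upright red cylinder knob on the bolt, diameter 16 mm, 34 high (47 to 81 above the bench, this point 64). The bar under it (top 47) ends 13 behind its axis; the grey block below has its top at 39. At joint 0 it lies at chassis x = -129, y = 105 and moves in +x with the joint. Push on its -x side.
- solder: Bystander: steel solder spool standing upright beside the chassis, diameter 48 mm, height 56; origin at the centre of its underside.
- screwdriver: Bystander: blue-handled screwdriver lying on the bench on the robot's side of the chassis.
- diecast: Bystander: open blue-painted box 75 x 110 x 40 mm; origin at the centre of its underside.
- tape: Bystander: black tape roll, diameter 70 mm, height 18; origin at the centre of its underside.
- cutters: Bystander: side cutters with orange handles, about 135 mm long, lying flat.
- meter: Bystander: yellow hand-held test meter lying flat, 140 x 75 x 35 mm, knob to 41; origin at the centre of its underside.
- switchplate: Bystander: small grey plate 50 x 100 x 4 mm with a toggle switch and a red terminal (26 high), lying flat; origin at the centre of its underside.
Things that resemble listed ones, but are neither listed nor needed, are in the scene too. What is meant by the board is not pink or white, and is the larger of those in its own colour.

How it is judged:
On the way, in this order (a step that is already met when the one before it is completed fails the run):
1. the board has dropped into its notches and sits level (z of board in the frame of seat between -0.003 and 0.002 m and horizontal distance between board and seat below 0.006 m and angle between board's own z axis and vertical below 0.03 rad and angle between the y axis of board and the y axis of chassis, either way round below 0.05 rad), for 0.2 s.
2. the bolt is home (value of joint bolt above 0.031 m), for 0.2 s.
At the end, for the whole second after the job is handed in: The board is at rest in all four notches: origin within 2 mm above and 6 mm horizontally of the seat, level within 0.03 rad, in line with the rails within 0.05 rad; the bolt stands at more than 0.031 (home is 0.036) (all of step 1 and value of joint bolt above 0.031 m and linear speed of board below 0.01 m/s); the robot touches nothing.
It fails at once if the board is lifted off its rails (8 mm or more above them) (z of board in the frame of seat above 0.014 m).
It fails at once if the board is tipped (over 0.2 rad) (angle between board's own z axis and vertical above 0.2 rad).
It fails at once if the bolt is pushed before the board has dropped (value of joint bolt above 0.015 m and z of board in the frame of seat above 0.004 m).
It fails at once if another thing on the bench is displaced by more than 25 mm (distance of any of solder, screwdriver, diecast, tape, cutters, meter, switchplate from where it was at the start of the episode above 0.025 m).
It also fails if it takes over 45 s, if anything falls off the work surface, if the arm or the gripper's body presses on something with over 40 N, if the wrist force passes 120 N, or if a joint passes its speed limit or range.

## Working session

There is one attempt and no reset: what is moved stays moved. The work goes in short steps, Python scripts to look and compute and a tool call to move; the robot and the scene stay as the last step left them, time stands still between calls to the robot, and variables do not carry over. Pictures are saved under pics/ and viewed, about 8 in all and at most 12, crops included, and the job is handed in when it is done.

Besides the shell and the picture viewer there is one more tool, called after "Emit:" as a command line: name --argument value ..., lists and objects as JSON in quotes. step_arm: Moves the arm, as the interface text tells. Its arguments: {"type":"object","properties":{"deltas":{"type":"array"},"grip":{"type":"number"},"newtons":{"type":"number"}},"required":["deltas"]}

```bash
ls; mkdir -p pics; cat > h.py <<'E'
from station import *
import numpy as np, cv2
def cam(n):
    c=read_camera(n); h,w=c["pixels"].shape[:2]; f=h/2/np.tan(np.radians(c["fovy"])/2)
    c["K"]=np.array([[f,0,c["cx"]],[0,f,c["cy"]],[0,0,1.]]); c["D"]=np.array(c["dist_coeffs"],float)
    c["R"]=cv2.Rodrigues(np.array(c["rvec"],float))[0]; c["t"]=np.array(c["tvec"],float).ravel(); return c
def ray(c,uv,z):
    p=cv2.undistortPoints(np.array([[uv]],float),c["K"],c["D"])[0,0]
    d=c["R"].T@np.array([*p,1]); o=-c["R"].T@c["t"]; return o+d*(z-o[2])/d[2]
def proj(c,P):
    return cv2.projectPoints(np.array(P,float).reshape(-1,1,3),np.array(c["rvec"],float),c["t"],c["K"],c["D"])[0][:,0]
E
python3 - <<'E'
from h import *
H={"board":.03,"push_face":.049,"bolt_knob":.064,"seat":.024,"chassis":0}
for n in("top","scene"):
    c=cam(n); cv2.imwrite(f"pics/{n}0.png",c["pixels"])
    for q,z in H.items():
        for r in place_of(q,n)[:4]:
            uv=np.array(r["at"])*[640,400]; print(n,q,round(r["p"],2),uv.round(),ray(c,uv,z).round(3))
print(get_state()["ee_rot"])
E
```

```text
pics
top board 0.9 [387. 161.] [ 0.668 -0.206  0.03 ]
top board 0.73 [308. 182.] [0.597 0.037 0.03 ]
top board 0.62 [300. 269.] [0.33  0.052 0.03 ]
top board 0.56 [394. 224.] [ 0.476 -0.232  0.03 ]
top push_face 0.97 [311. 258.] [0.366 0.021 0.049]
top push_face 0.8 [330. 182.] [ 0.596 -0.03   0.049]
top push_face 0.65 [384. 236.] [ 0.436 -0.198  0.049]
top push_face 0.56 [373. 160.] [ 0.667 -0.16   0.049]
top bolt_knob 0.47 [272. 225.] [0.461 0.139 0.064]
top seat 0.75 [285. 183.] [0.592 0.108 0.024]
top chassis 0.63 [329. 178.] [ 0.614 -0.029  0.   ]
top chassis 0.58 [270. 223.] [0.469 0.152 0.   ]
scene board 0.91 [225. 240.] [ 0.509 -0.249  0.03 ]
scene board 0.74 [340. 219.] [0.596 0.039 0.03 ]
scene board 0.72 [302. 155.] [0.362 0.045 0.03 ]
scene board 0.62 [263. 296.] [ 0.691 -0.224  0.03 ]
scene push_face 0.96 [318. 228.] [ 0.602 -0.029  0.049]
scene push_face 0.91 [295. 161.] [0.386 0.014 0.049]
scene push_face 0.8 [279. 281.] [ 0.681 -0.175  0.049]
scene push_face 0.79 [236. 212.] [ 0.458 -0.194  0.049]
scene bolt_knob 0.57 [349. 157.] [0.455 0.146 0.064]
scene seat 0.95 [357. 208.] [0.587 0.096 0.024]
scene seat 0.59 [456. 186.] [0.659 0.372 0.024]
[[ 9.41816995e-01  3.36126087e-01 -3.21367460e-05]
 [ 3.36126088e-01 -9.41816995e-01  3.72572041e-05]
 [-1.77438153e-05 -4.58914667e-05 -9.99999999e-01]]
```

View pics/top0.png

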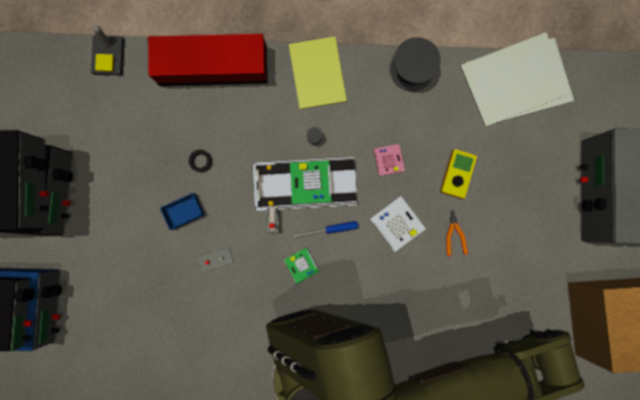

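View pics/scene0.png

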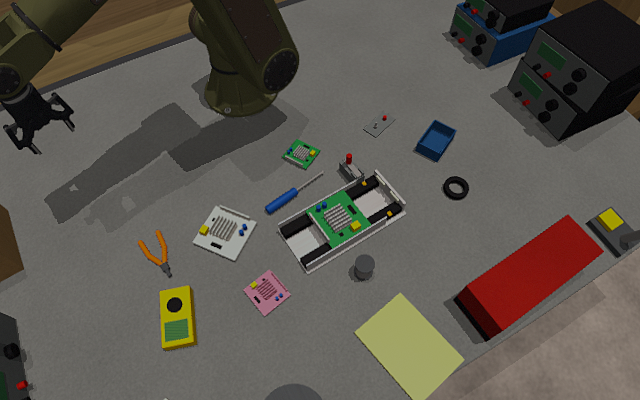

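The loose green board sits in the chassis near (311,182) in the top view. The smaller green board at (300,265) is the look-alike. The bolt's red knob is at (272,225), and chassis +y is roughly world +y. I'll move in for a closer wrist view.

Emit:
step_arm --deltas '[{"tx": 0.529,"ty": -0.308,"tz": -0.047,"az": -70},{"tx": 0.529,"ty": -0.308,"tz": -0.047,"az": -70},{"tx": 0.529,"ty": -0.308,"tz": -0.047,"az": -70},{"tx": 0.529,"ty": -0.308,"tz": -0.047,"az": -70},{"tx": 0.529,"ty": -0.308,"tz": -0.047,"az": -70},{"tx": 0.529,"ty": -0.308,"tz": -0.047,"az": -70},{"tx": 0.529,"ty": -0.308,"tz": -0.047,"az": -70},{"tx": 0.529,"ty": -0.308,"tz": -0.047,"az": -70},{"tx": 0.529,"ty": -0.308,"tz": -0.047,"az": -70},{"tx": 0.529,"ty": -0.308,"tz": -0.047,"az": -70}]' --grip 0

```text
invalid input at $.deltas[0]: expected keys tx, ty, tz, ax, ay, az
```

Emit:
step_arm --deltas '[{"tx": 0.529,"ty": -0.308,"tz": -0.047,"ax": 0,"ay": 0,"az": -70},{"tx": 0.529,"ty": -0.308,"tz": -0.047,"ax": 0,"ay": 0,"az": -70},{"tx": 0.529,"ty": -0.308,"tz": -0.047,"ax": 0,"ay": 0,"az": -70},{"tx": 0.529,"ty": -0.308,"tz": -0.047,"ax": 0,"ay": 0,"az": -70},{"tx": 0.529,"ty": -0.308,"tz": -0.047,"ax": 0,"ay": 0,"az": -70},{"tx": 0.529,"ty": -0.308,"tz": -0.047,"ax": 0,"ay": 0,"az": -70},{"tx": 0.529,"ty": -0.308,"tz": -0.047,"ax": 0,"ay": 0,"az": -70},{"tx": 0.529,"ty": -0.308,"tz": -0.047,"ax": 0,"ay": 0,"az": -70},{"tx": 0.529,"ty": -0.308,"tz": -0.047,"ax": 0,"ay": 0,"az": -70},{"tx": 0.529,"ty": -0.308,"tz": -0.047,"ax": 0,"ay": 0,"az": -70}]' --grip 0

```text
time_s: 1.43
ee_pos: [0.4537, -0.1986, 0.2856]
ee_rot: [[-0.0, 1.0, 0.001], [1.0, 0.0, -0.0], [-0.0, 0.001, -1.0]]
wrist_force: [0.6, -1.4, -0.4]
width: 0.0003
```

Emit:
step_arm --deltas '[{"tx": 0.12,"ty": 0.126,"tz": -0.06,"ax": 0,"ay": 0,"az": 0},{"tx": 0.12,"ty": 0.126,"tz": -0.06,"ax": 0,"ay": 0,"az": 0},{"tx": 0.12,"ty": 0.126,"tz": -0.06,"ax": 0,"ay": 0,"az": 0},{"tx": 0.12,"ty": 0.126,"tz": -0.06,"ax": 0,"ay": 0,"az": 0},{"tx": 0.12,"ty": 0.126,"tz": -0.06,"ax": 0,"ay": 0,"az": 0},{"tx": 0.12,"ty": 0.126,"tz": -0.06,"ax": 0,"ay": 0,"az": 0},{"tx": 0.12,"ty": 0.126,"tz": -0.06,"ax": 0,"ay": 0,"az": 0}]'

```text
time_s: 2.02
ee_pos: [0.5797, -0.0807, 0.3447]
ee_rot: [[0.005, 1.0, -0.0], [1.0, -0.005, -0.0], [-0.0, -0.0, -1.0]]
wrist_force: [-0.4, -1.2, -0.4]
width: 0.0003
```

```bash
python3 - <<'E'
from h import *
c=cam("wrist"); cv2.imwrite("pics/w1.png",c["pixels"])
for q,z in {"board":.03,"push_face":.049,"bolt_knob":.064,"seat":.024,"chassis":0}.items():
    for r in place_of(q,"wrist")[:3]:
        uv=np.array(r["at"])*[640,400]; print(q,round(r["p"],2),uv.round(),ray(c,uv,z).round(3))
print(get_state()["ee_pos"],-c["R"].T@c["t"])
E
```

```text
board 0.83 [332.  59.] [0.597 0.029 0.03 ]
board 0.68 [386. 240.] [ 0.672 -0.196  0.03 ]
board 0.61 [123.  43.] [0.36  0.049 0.03 ]
push_face 0.96 [216. 233.] [ 0.45  -0.178  0.049]
push_face 0.91 [135.  73.] [0.378 0.016 0.049]
push_face 0.62 [384. 219.] [ 0.663 -0.159  0.049]
[ 0.57901247 -0.08199514  0.3452135 ] [0.58040815 0.00376505 0.4658138 ]
```

View pics/w1.png

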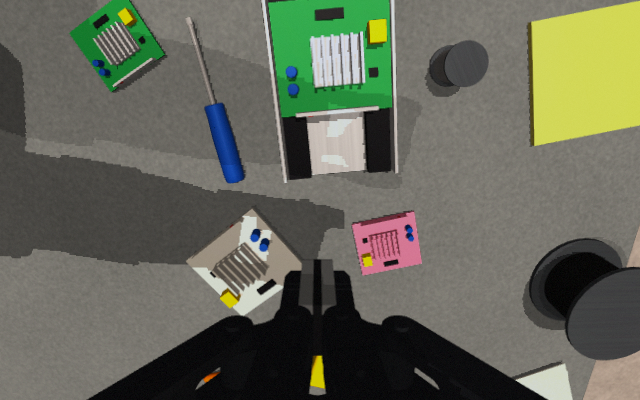

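```bash
python3 - <<'E'
from h import *
c=cam("wrist")
for n,uv,z in[("LB",(286,181),.046),("LT",(263,0),.046),("RB",(398,172),.046),("RT",(394,0),.046),("panelL top",(270,115),.06),("panelR top",(378,108),.06)]:
    print(n,ray(c,uv,z).round(4))
t=cam("top");cv2.imwrite("pics/t2.png",cv2.resize(t["pixels"][140:240,230:370],None,fx=5.5,fy=5.5,interpolation=cv2.INTER_CUBIC))
E
```

```text
LB [ 0.5412 -0.1117  0.046 ]
LT [0.5236 0.086  0.046 ]
RB [ 0.6773 -0.1013  0.046 ]
RT [0.6616 0.0851 0.046 ]
panelL top [ 0.5273 -0.0317  0.06  ]
panelR top [ 0.6472 -0.025   0.06  ]
```

Emit:
step_arm --deltas '[{"tx": 0.13,"ty": -0.03,"tz": -0.02,"ax": 0,"ay": 0,"az": 0},{"tx": 0.13,"ty": -0.03,"tz": -0.02,"ax": 0,"ay": 0,"az": 0},{"tx": 0.13,"ty": -0.03,"tz": -0.02,"ax": 0,"ay": 0,"az": 0},{"tx": 0.13,"ty": -0.03,"tz": -0.02,"ax": 0,"ay": 0,"az": 0},{"tx": 0.13,"ty": -0.03,"tz": -0.02,"ax": 0,"ay": 0,"az": 0},{"tx": 0.13,"ty": -0.03,"tz": -0.02,"ax": 0,"ay": 0,"az": 0}]'

```text
time_s: 2.92
ee_pos: [0.5503, 0.0489, 0.3653]
ee_rot: [[0.005, 1.0, 0.0], [1.0, -0.005, -0.0], [-0.0, 0.0, -1.0]]
wrist_force: [-0.5, -1.3, -0.5]
width: 0.0001
```

```bash
python3 - <<'E'
from h import *
c=cam("wrist"); cv2.imwrite("pics/w2.png",c["pixels"])
for q,z in {"board":.03,"push_face":.049,"bolt_knob":.064,"seat":.024,"chassis":0}.items():
    for r in place_of(q,"wrist")[:3]:
        uv=np.array(r["at"])*[640,400]; print(q,round(r["p"],2),uv.round(),ray(c,uv,z).round(3))
print(get_state()["ee_pos"],-c["R"].T@c["t"])
E
```

```text
board 0.92 [353. 165.] [0.598 0.031 0.03 ]
board 0.92 [275. 327.] [ 0.485 -0.223  0.03 ]
board 0.84 [164. 142.] [0.353 0.062 0.03 ]
push_face 0.85 [358. 214.] [ 0.603 -0.03   0.049]
push_face 0.73 [178. 172.] [0.375 0.027 0.049]
push_face 0.57 [397. 292.] [ 0.663 -0.15   0.049]
bolt_knob 0.63 [237.  77.] [0.461 0.14  0.064]
seat 0.63 [347. 103.] [0.589 0.109 0.024]
[0.55047366 0.04803865 0.36486993] [0.55092416 0.13344519 0.48632368]
```

View pics/w2.png

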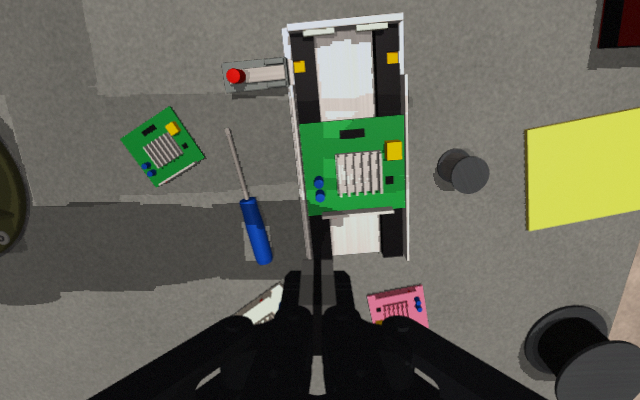

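```bash
python3 - <<'E'
from h import *
from scipy.optimize import least_squares
c=cam("wrist")
P={}
for n,uv,z in[("PL",(287,24),.051),("PR",(403,14),.051),("RB",(408,259),.046),("RT",(407,75),.046),("LT",(288,85),.046),("knobtop",(235,76),.081),("board L",(306,215),.044),("boardR",(405,208),.044),("bFL",(300,124),.044),("bFR",(405,116),.044),("pL",(326,215),.06),("pR",(394,211),.06)]:
    P[n]=ray(c,uv,z); print(n,P[n].round(4))
# chassis fit: guide/end plate outer half-width 75 unknown->w ; lines only
L=[P["LT"][:2],np.array([.5412,-.1117]),np.array([.5236,.086])];R=[P["RB"][:2],P["RT"][:2],np.array([.6773,-.1013]),np.array([.6616,.0851])]
E_=[P["PL"][:2],P["PR"][:2]]
def f(v):
    x,y,a,w,e=v; ex=np.array([np.cos(a),np.sin(a)]);ey=np.array([-ex[1],ex[0]]);o=np.array([x,y])
    r=[(p-o)@ex+w for p in L]+[(p-o)@ex-w for p in R]
    r+=[(p-o)@ey-.1525 for p in E_]+[(e_-o)@ey+.1555 for e_ in(L[1],R[2])]
    r+=[(P["knobtop"][:2]-o)@ey-.105]+[(E_[0]-o)@ex+.075,(E_[1]-o)@ex-.075]
    return r
s=least_squares(f,[.59,.04,.08,.07,0]); x,y,a=s.x[:3]; print(s.x.round(4),np.degrees(a),(np.array(s.fun)*1e3).round(1))
ex=np.array([np.cos(a),np.sin(a)]);ey=np.array([-ex[1],ex[0]]);o=s.x[:2]
print("seat",o+.06*ey,"knob joint",(P["knobtop"][:2]-o)@ex+.129)
for n in P:
  if n[0] in"bp": print(n,((P[n][:2]-o)@ex*1e3).round(1),((P[n][:2]-o)@ey*1e3).round(1))
print("mouth",o-.125*ey,"face seated",o+0*ey)
E
```

```text
PL [0.5184 0.1946 0.051 ]
PR [0.6465 0.2041 0.051 ]
RB [ 0.6753 -0.0996  0.046 ]
RT [0.6564 0.1402 0.046 ]
LT [0.5171 0.1298 0.046 ]
knobtop [0.4631 0.1399 0.081 ]
board L [ 0.5354 -0.0343  0.044 ]
boardR [ 0.6661 -0.0254  0.044 ]
bFL [0.5301 0.0842 0.044 ]
bFR [0.6577 0.0931 0.044 ]
pL [ 0.5615 -0.0285  0.06  ]
pR [ 0.6482 -0.0237  0.06  ]
[0.5952 0.0475 0.086  0.0687 0.    ] 4.928798917918122 [ -2.1   1.2   0.6  -1.5   0.2   0.3   0.7   0.7  -0.9   1.6   0.2  -1.6
  11.1 -10.4]
seat [0.59007729 0.10725142] knob joint 0.005253155752039676
board L -66.7 -76.4
boardR 64.3 -78.7
bFL -61.7 42.2
bFR 66.1 40.1
pL -40.1 -72.8
pR 46.6 -75.4
mouth [ 0.60597206 -0.0770645 ] face seated [0.59523235 0.04747328]
```

Emit:
step_arm --deltas '[{"tx": -0.115,"ty": 0.055,"tz": 0.0,"ax": 0,"ay": 0,"az": -5.2},{"tx": -0.115,"ty": 0.055,"tz": 0.0,"ax": 0,"ay": 0,"az": -5.2},{"tx": -0.115,"ty": 0.055,"tz": 0.0,"ax": 0,"ay": 0,"az": -5.2},{"tx": -0.115,"ty": 0.055,"tz": 0.04,"ax": 0,"ay": 0,"az": -5.2},{"tx": -0.115,"ty": 0.055,"tz": 0.08,"ax": 0,"ay": 0,"az": -5.2},{"tx": -0.115,"ty": 0.055,"tz": 0.12,"ax": 0,"ay": 0,"az": -5.2},{"tx": -0.115,"ty": 0.055,"tz": 0.16,"ax": 0,"ay": 0,"az": -5.2},{"tx": -0.115,"ty": 0.055,"tz": 0.2,"ax": 0,"ay": 0,"az": -5.2},{"tx": -0.115,"ty": 0.055,"tz": 0.23,"ax": 0,"ay": 0,"az": -5.2},{"tx": -0.115,"ty": 0.055,"tz": 0.25,"ax": 0,"ay": 0,"az": -5.2}]'

```text
time_s: 4.1
ee_pos: [0.6033, -0.0666, 0.1114]
ee_rot: [[-0.084, 0.996, -0.004], [0.996, 0.084, 0.001], [0.001, -0.004, -1.0]]
wrist_force: [0.0, 0.6, 0.9]
width: 0.0001
```

```bash
python3 - <<'E'
from h import *
c=cam("wrist"); cv2.imwrite("pics/w3.png",c["pixels"]); print(get_state()["ee_pos"])
E
```

```text
[ 0.60226184 -0.06644357  0.10854664]
```

View pics/w3.png

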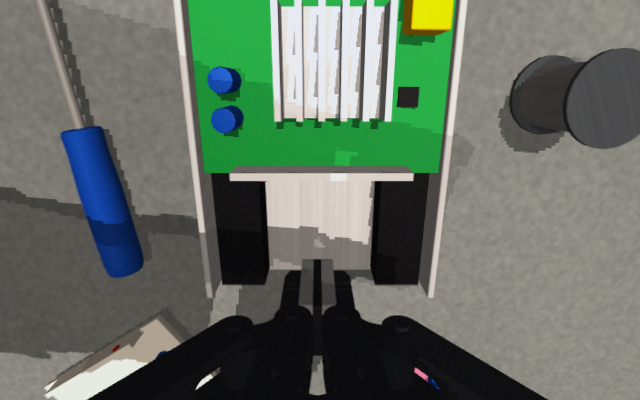

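The finger is lined up with the channel: its axis is at col 318 and the channel spans cols 267–373. The panel spans cols 230–413 at row 177. I'll descend and approach it.

Emit:
step_arm --deltas '[{"tx": 0,"ty": 0,"tz": 0.025,"ax": 0,"ay": 0,"az": 0},{"tx": 0,"ty": 0,"tz": 0.05,"ax": 0,"ay": 0,"az": 0},{"tx": 0,"ty": 0,"tz": 0.05,"ax": 0,"ay": 0,"az": 0},{"tx": 0.007,"ty": 0,"tz": 0.05,"ax": 0,"ay": 0,"az": 0},{"tx": 0.014,"ty": 0,"tz": 0.05,"ax": 0,"ay": 0,"az": 0},{"tx": 0.018,"ty": 0,"tz": 0.05,"ax": 0,"ay": 0,"az": 0},{"tx": 0.022,"ty": 0,"tz": 0.05,"ax": 0,"ay": 0,"az": 0},{"tx": 0.026,"ty": 0,"tz": 0.05,"ax": 0,"ay": 0,"az": 0},{"tx": 0.03,"ty": 0,"tz": 0.05,"ax": 0,"ay": 0,"az": 0},{"tx": 0.034,"ty": 0,"tz": 0.05,"ax": 0,"ay": 0,"az": 0}]'

```text
time_s: 4.98
ee_pos: [0.6023, -0.0328, 0.0663]
ee_rot: [[-0.084, 0.996, 0.002], [0.996, 0.084, -0.001], [-0.001, 0.002, -1.0]]
wrist_force: [0.4, -6.5, 5.1]
width: -0.0003
```

Emit:
step_arm --deltas '[{"tx": 0.002,"ty": 0,"tz": 0.003,"ax": 0,"ay": 0,"az": 0},{"tx": 0.006,"ty": 0,"tz": 0.006,"ax": 0,"ay": 0,"az": 0},{"tx": 0.01,"ty": 0,"tz": 0.006,"ax": 0,"ay": 0,"az": 0},{"tx": 0.014,"ty": 0,"tz": 0.006,"ax": 0,"ay": 0,"az": 0},{"tx": 0.018,"ty": 0,"tz": 0.006,"ax": 0,"ay": 0,"az": 0},{"tx": 0.022,"ty": 0,"tz": 0.006,"ax": 0,"ay": 0,"az": 0},{"tx": 0.026,"ty": 0,"tz": 0.006,"ax": 0,"ay": 0,"az": 0},{"tx": 0.03,"ty": 0,"tz": 0.006,"ax": 0,"ay": 0,"az": 0}]'

```text
time_s: 5.65
ee_pos: [0.5994, -0.0025, 0.0597]
ee_rot: [[-0.084, 0.996, 0.001], [0.996, 0.084, -0.0], [-0.001, 0.001, -1.0]]
wrist_force: [0.5, -4.3, 3.3]
width: 0.0001
```

```bash
python3 - <<'E'
from h import *
c=cam("wrist"); cv2.imwrite("pics/w4.png",c["pixels"]); s=get_state();print(s["ee_pos"],s["wrist_force"])
E
```

```text
[ 0.59935406 -0.00186382  0.05968375] [ 1.0995882  -1.7772861   2.13779752]
```

View pics/w4.png

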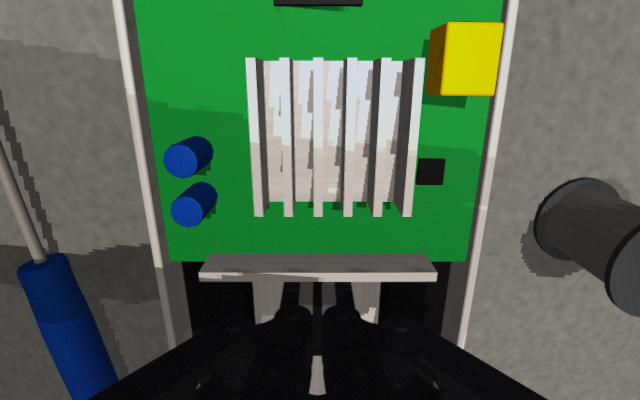

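The finger is square against the panel, between cols 200 and 437 at row 275, and the board is sliding at a few newtons. Continuing.

Emit:
step_arm --deltas '[{"tx": 0.004,"ty": 0,"tz": 0,"ax": 0,"ay": 0,"az": 0},{"tx": 0.008,"ty": 0,"tz": 0,"ax": 0,"ay": 0,"az": 0},{"tx": 0.012,"ty": 0,"tz": 0,"ax": 0,"ay": 0,"az": 0},{"tx": 0.016,"ty": 0,"tz": 0,"ax": 0,"ay": 0,"az": 0},{"tx": 0.02,"ty": 0,"tz": 0,"ax": 0,"ay": 0,"az": 0},{"tx": 0.024,"ty": 0,"tz": 0,"ax": 0,"ay": 0,"az": 0},{"tx": 0.028,"ty": 0,"tz": 0,"ax": 0,"ay": 0,"az": 0}]'

```text
time_s: 6.28
ee_pos: [0.597, 0.0252, 0.0596]
ee_rot: [[-0.084, 0.996, 0.001], [0.996, 0.084, -0.0], [-0.001, 0.001, -1.0]]
wrist_force: [0.3, -5.8, 3.0]
width: -0.0
```

Emit:
step_arm --deltas '[{"tx": 0.001,"ty": 0,"tz": 0,"ax": 0,"ay": 0,"az": 0},{"tx": 0.002,"ty": 0,"tz": 0,"ax": 0,"ay": 0,"az": 0},{"tx": 0.003,"ty": 0,"tz": 0,"ax": 0,"ay": 0,"az": 0},{"tx": 0.004,"ty": 0,"tz": 0,"ax": 0,"ay": 0,"az": 0}]'

```text
time_s: 6.62
ee_pos: [0.5967, 0.029, 0.0596]
ee_rot: [[-0.084, 0.996, 0.001], [0.996, 0.084, -0.0], [-0.0, 0.001, -1.0]]
wrist_force: [0.6, -5.4, 3.4]
width: -0.0002
```

```bash
cat > m.py <<'E'
from h import *
s=get_state();o=np.array([.5952,.0475]);a=.086;ey=np.array([-np.sin(a),np.cos(a)])
c=cam("wrist"); cv2.imwrite("pics/wl.png",c["pixels"])
print("tcp chassis y mm",((np.array(s["ee_pos"])[:2]-o)@ey*1e3).round(1),s["wrist_force"])
E
python3 m.py
```

```text
tcp chassis y mm -18.5 [ 0.60695862 -5.38834592  3.38185801]
```

Emit:
step_arm --deltas '[{"tx": 0.001,"ty": 0,"tz": 0,"ax": 0,"ay": 0,"az": 0},{"tx": 0.002,"ty": 0,"tz": 0,"ax": 0,"ay": 0,"az": 0},{"tx": 0.003,"ty": 0,"tz": 0,"ax": 0,"ay": 0,"az": 0},{"tx": 0.004,"ty": 0,"tz": 0,"ax": 0,"ay": 0,"az": 0}]'

```text
time_s: 7.0
ee_pos: [0.5963, 0.033, 0.0595]
ee_rot: [[-0.084, 0.996, 0.0], [0.996, 0.084, -0.0], [-0.0, 0.0, -1.0]]
wrist_force: [0.5, -4.7, 2.8]
width: -0.0001
```

Emit:
step_arm --deltas '[{"tx": 0.001,"ty": 0,"tz": 0,"ax": 0,"ay": 0,"az": 0},{"tx": 0.002,"ty": 0,"tz": 0,"ax": 0,"ay": 0,"az": 0}]'

```text
time_s: 7.17
ee_pos: [0.5959, 0.0353, 0.0592]
ee_rot: [[-0.084, 0.996, -0.0], [0.996, 0.084, 0.0], [0.0, -0.0, -1.0]]
wrist_force: [-0.6, -3.7, 1.1]
width: -0.0003
```

Emit:
step_arm --deltas '[{"tx": 0.001,"ty": 0,"tz": 0,"ax": 0,"ay": 0,"az": 0},{"tx": 0.002,"ty": 0,"tz": 0,"ax": 0,"ay": 0,"az": 0}]'

```text
time_s: 7.33
ee_pos: [0.5958, 0.0373, 0.0592]
ee_rot: [[-0.084, 0.996, -0.0], [0.996, 0.084, -0.0], [-0.0, -0.0, -1.0]]
wrist_force: [0.3, -3.7, 1.7]
width: 0.0004
```

```bash
python3 m.py
```

```text
tcp chassis y mm -10.2 [ 0.30968226 -3.73677774  1.6767156 ]
```

View pics/wl.png

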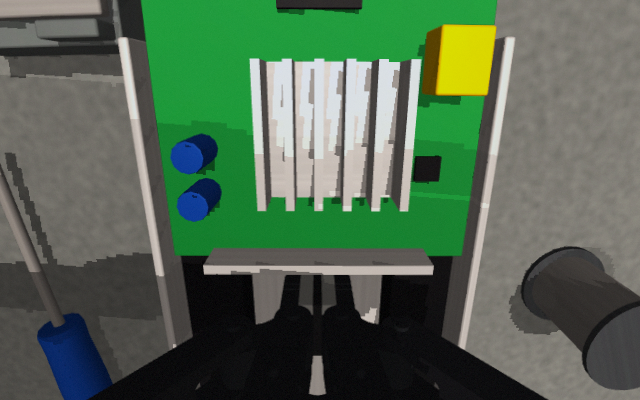

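The panel now spans cols 204–433 (229 px), against 237 px while sliding. That is about 6 mm lower, so the board has dropped. I'll back off and lift.

Emit:
step_arm --deltas '[{"tx": -0.01,"ty": 0,"tz": 0,"ax": 0,"ay": 0,"az": 0},{"tx": -0.025,"ty": 0,"tz": 0,"ax": 0,"ay": 0,"az": 0},{"tx": -0.025,"ty": 0,"tz": -0.03,"ax": 0,"ay": 0,"az": 0},{"tx": -0.025,"ty": 0,"tz": -0.07,"ax": 0,"ay": 0,"az": 0},{"tx": -0.025,"ty": 0,"tz": -0.11,"ax": 0,"ay": 0,"az": 0},{"tx": 0.0,"ty": -0.03,"tz": -0.13,"ax": 0,"ay": 0,"az": 0},{"tx": 0.02,"ty": -0.06,"tz": -0.15,"ax": 0,"ay": 0,"az": 0},{"tx": 0.04,"ty": -0.09,"tz": -0.15,"ax": 0,"ay": 0,"az": 0},{"tx": 0.04,"ty": -0.09,"tz": -0.15,"ax": 0,"ay": 0,"az": 0}]'

```text
time_s: 8.13
ee_pos: [0.499, 0.0707, 0.2101]
ee_rot: [[-0.086, 0.996, -0.0], [0.996, 0.086, 0.001], [0.001, -0.0, -1.0]]
wrist_force: [0.4, 0.1, -0.3]
width: 0.0001
```

```bash
python3 - <<'E'
from h import *
c=cam("wrist"); cv2.imwrite("pics/w6.png",c["pixels"]); print(get_state()["ee_pos"])
for q,z in {"board":.024,"push_face":.043,"bolt_knob":.064}.items():
    for r in place_of(q,"wrist")[:2]:
        uv=np.array(r["at"])*[640,400]; print(q,round(r["p"],2),uv.round(),ray(c,uv,z).round(3))
E
```

```text
[0.50118089 0.06973995 0.20996546]
board 0.77 [429. 150.] [0.594 0.108 0.024]
board 0.76 [154. 182.] [0.353 0.058 0.024]
push_face 0.73 [169. 218.] [0.373 0.033 0.043]
push_face 0.67 [425. 221.] [0.596 0.049 0.043]
bolt_knob 0.56 [274.  96.] [0.462 0.143 0.064]
bolt_knob 0.48 [426. 150.] [0.578 0.114 0.064]
```

View pics/w6.png

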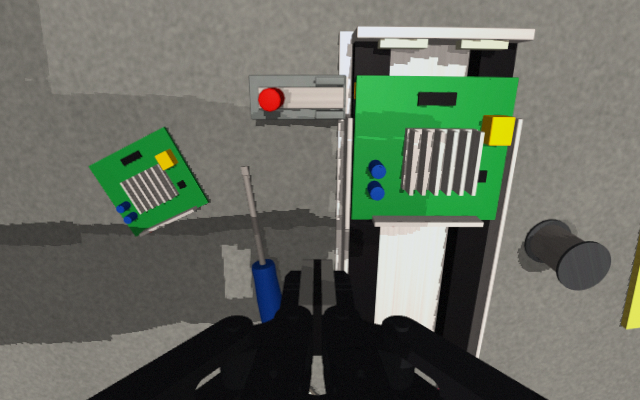

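The board now reads (0.594, 0.108), against the fitted seat at (0.590, 0.107), and the panel edge at (425,222) is straight. The red knob top is at (270,99). I'll move behind the knob.

Emit:
step_arm --deltas '[{"tx": 0.037,"ty": -0.036,"tz": 0,"ax": 0,"ay": 0,"az": 0},{"tx": 0.0745,"ty": -0.073,"tz": 0,"ax": 0,"ay": 0,"az": 0},{"tx": 0.0745,"ty": -0.073,"tz": 0,"ax": 0,"ay": 0,"az": 0},{"tx": 0.0745,"ty": -0.073,"tz": 0.03,"ax": 0,"ay": 0,"az": 0},{"tx": 0.0745,"ty": -0.073,"tz": 0.06,"ax": 0,"ay": 0,"az": 0},{"tx": 0.0745,"ty": -0.073,"tz": 0.09,"ax": 0,"ay": 0,"az": 0},{"tx": 0.0745,"ty": -0.073,"tz": 0.11,"ax": 0,"ay": 0,"az": 0},{"tx": 0.0745,"ty": -0.073,"tz": 0.13,"ax": 0,"ay": 0,"az": 0},{"tx": 0.0745,"ty": -0.073,"tz": 0.13,"ax": 0,"ay": 0,"az": 0}]'

```text
time_s: 9.08
ee_pos: [0.4228, 0.1365, 0.0756]
ee_rot: [[-0.083, 0.997, -0.006], [0.997, 0.083, -0.001], [-0.001, -0.006, -1.0]]
wrist_force: [0.1, -1.1, -0.4]
width: -0.0003
```

```bash
python3 - <<'E'
from h import *
c=cam("wrist"); cv2.imwrite("pics/w7.png",c["pixels"]); s=get_state();print(s["ee_pos"],s["wrist_force"])
E
```

```text
[0.42360985 0.13682989 0.07762021] [ 0.12774095 -0.5523668   0.90697941]
```

View pics/w7.png

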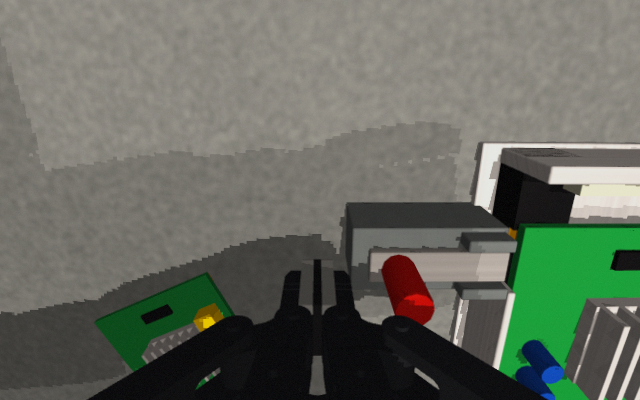

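The finger stands behind the knob (knob at cols 383–433, finger at col 318). Pushing +x, along tool y.

Emit:
step_arm --deltas '[{"tx": 0,"ty": 0.006,"tz": 0,"ax": 0,"ay": 0,"az": 0},{"tx": 0,"ty": 0.012,"tz": 0,"ax": 0,"ay": 0,"az": 0},{"tx": 0,"ty": 0.017,"tz": 0,"ax": 0,"ay": 0,"az": 0},{"tx": 0,"ty": 0.022,"tz": 0,"ax": 0,"ay": 0,"az": 0},{"tx": 0,"ty": 0.026,"tz": 0,"ax": 0,"ay": 0,"az": 0},{"tx": 0,"ty": 0.03,"tz": 0,"ax": 0,"ay": 0,"az": 0},{"tx": 0,"ty": 0.034,"tz": 0,"ax": 0,"ay": 0,"az": 0},{"tx": 0,"ty": 0.038,"tz": 0,"ax": 0,"ay": 0,"az": 0}]'

```text
time_s: 9.8
ee_pos: [0.4619, 0.1408, 0.0793]
ee_rot: [[-0.084, 0.996, -0.0], [0.996, 0.084, 0.0], [0.0, -0.0, -1.0]]
wrist_force: [-3.0, -0.3, 2.7]
width: 0.0005
```

Emit:
step_arm --deltas '[{"tx": 0,"ty": 0.002,"tz": 0,"ax": 0,"ay": 0,"az": 0},{"tx": 0,"ty": 0.004,"tz": 0,"ax": 0,"ay": 0,"az": 0},{"tx": 0,"ty": 0.006,"tz": 0,"ax": 0,"ay": 0,"az": 0}]'

```text
time_s: 10.05
ee_pos: [0.4677, 0.1413, 0.0792]
ee_rot: [[-0.084, 0.996, -0.0], [0.996, 0.084, 0.0], [0.0, -0.0, -1.0]]
wrist_force: [-2.2, -0.1, 2.4]
width: 0.0001
```

Emit:
step_arm --deltas '[{"tx": 0,"ty": 0.001,"tz": 0,"ax": 0,"ay": 0,"az": 0},{"tx": 0,"ty": 0.002,"tz": 0,"ax": 0,"ay": 0,"az": 0}]'

```text
time_s: 10.22
ee_pos: [0.4696, 0.1415, 0.0791]
ee_rot: [[-0.084, 0.996, -0.0], [0.996, 0.084, -0.0], [0.0, -0.0, -1.0]]
wrist_force: [-2.0, 0.2, 1.7]
width: 0.0
```

Emit:
step_arm --deltas '[{"tx": 0,"ty": 0.001,"tz": 0,"ax": 0,"ay": 0,"az": 0},{"tx": 0,"ty": 0.002,"tz": 0,"ax": 0,"ay": 0,"az": 0}]'

```text
time_s: 10.38
ee_pos: [0.4716, 0.1416, 0.0792]
ee_rot: [[-0.084, 0.996, -0.0], [0.996, 0.084, -0.0], [0.0, -0.0, -1.0]]
wrist_force: [-2.1, 0.0, 2.1]
width: 0.0003
```

Emit:
step_arm --deltas '[{"tx": 0,"ty": 0.001,"tz": 0,"ax": 0,"ay": 0,"az": 0},{"tx": 0,"ty": 0.002,"tz": 0,"ax": 0,"ay": 0,"az": 0}]'

```text
time_s: 10.55
ee_pos: [0.4723, 0.1417, 0.079]
ee_rot: [[-0.084, 0.996, -0.004], [0.996, 0.084, -0.001], [-0.0, -0.004, -1.0]]
wrist_force: [-21.3, -1.2, 15.1]
width: 0.0
```

The force rose to 21 N, so the bolt is on its stop. Retreating.

Emit:
step_arm --deltas '[{"tx": 0,"ty": -0.01,"tz": 0,"ax": 0,"ay": 0,"az": 0},{"tx": 0,"ty": -0.025,"tz": 0,"ax": 0,"ay": 0,"az": 0},{"tx": 0,"ty": -0.025,"tz": -0.03,"ax": 0,"ay": 0,"az": 0},{"tx": 0,"ty": -0.025,"tz": -0.07,"ax": 0,"ay": 0,"az": 0},{"tx": 0,"ty": -0.025,"tz": -0.11,"ax": 0,"ay": 0,"az": 0},{"tx": -0.04,"ty": -0.0,"tz": -0.13,"ax": 0,"ay": 0,"az": 0},{"tx": -0.08,"ty": 0.03,"tz": -0.15,"ax": 0,"ay": 0,"az": 0},{"tx": -0.08,"ty": 0.03,"tz": -0.15,"ax": 0,"ay": 0,"az": 0},{"tx": -0.08,"ty": 0.03,"tz": -0.15,"ax": 0,"ay": 0,"az": 0}]'

```text
time_s: 11.3
ee_pos: [0.5127, 0.062, 0.2311]
ee_rot: [[-0.082, 0.997, 0.004], [0.997, 0.082, -0.0], [-0.001, 0.004, -1.0]]
wrist_force: [-1.0, -0.2, 0.2]
width: 0.0001
```

```bash
python3 - <<'E'
from h import *
c=cam("wrist"); cv2.imwrite("pics/w8.png",c["pixels"]); s=get_state();print(s["ee_pos"],s["wrist_force"])
for q,z in {"board":.024,"push_face":.043,"bolt_knob":.064}.items():
    for r in place_of(q,"wrist")[:2]:
        uv=np.array(r["at"])*[640,400]; P=ray(c,uv,z); a=.086
        print(q,round(r["p"],2),uv.round(),P.round(3),"chassis x",((P[:2]-[.5952,.0475])@[np.cos(a),np.sin(a)]).round(4))
E
```

```text
[0.51130755 0.06325704 0.2297796 ] [-0.46967359 -0.06391945 -0.49292428]
board 0.77 [405. 132.] [0.591 0.11  0.024] chassis x 0.0013
board 0.74 [148. 167.] [0.354 0.058 0.024] chassis x -0.2396
push_face 0.93 [162. 205.] [0.373 0.028 0.043] chassis x -0.2232
push_face 0.88 [406. 202.] [0.597 0.049 0.043] chassis x 0.0015
bolt_knob 0.75 [297.  85.] [0.491 0.143 0.064] chassis x -0.0952
```

View pics/w8.png

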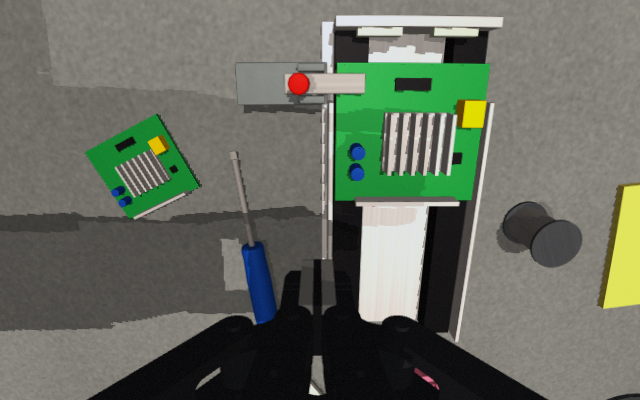

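The bolt's tongue lies over the board's edge (cols 335–365, row 84) and the knob is at chassis x ≈ -95, which puts the joint at about 0.034–0.036. The board is on its seat and the arm is clear, so I'm handing in.

```bash
python3 -c "
from station import *
print(finish_job())"
```

```text
the job is handed in; nothing more can be done
None
```

I pushed the green board along the rails until it dropped into its notches, then pushed the locking bolt onto its stop and handed the job in. The hand-in reported no verdict.

- **Board:** The last wrist picture puts it at (0.591, 0.110), about 3 mm from my fitted seat point of (0.590, 0.107). The push panel looked 3.5% narrower after the drop, which fits it sitting 6 mm lower. I did not push it on against the end of its notches, so the evidence for the drop is that picture and a fall in push force from about 5 N to 3.7 N.
- **Bolt:** It slid at about 2 N, then the force rose to 21 N at the stop. The picture shows the tongue over the board's edge. The knob reading gives about 0.034 m of travel against 0.036 fully home, a difference within measuring error.
- **Rest of the bench:** The arm ended clear of everything, at about 11 s of the 45 s allowed. The screwdriver and solder spool looked undisturbed. I did not measure the other bench items again, but the arm did not work near them.

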